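# Turn the hob up under the pot with its slide control

### The job

Bring the zone under the two-handled stew pot to full heat: set closed fingertips down gently on the low end (short marks) of the slide control in front of that pot, run them lightly along the row of marks to the high end (long marks) in one stroke without lifting off part-way, and then lift clear. Do not touch the slide control in front of the frying pan, and leave the pot, the pan, the mug and the soap dispenser where they stand.

Things in the scene. Friction and masses are not known exactly. Their poses are not given: they have to be found in the camera images.
- hob: Two-zone induction hob, black, fixed: 360 deep (x) by 600 wide (y), level glass top 64 mm up. Origin on the table under its centre; x to its back, away from the robot, y to the robot's left. Round zones at (60, +150) and (60, -150) mm, each with its own slide control in front at (-140, +150) or (-140, -150): a touch bar 200 mm long (y), 22 wide (x). The bars give a little under a fingertip.
- left_bar: Touch bar of the left (+y) zone: straight, 200 mm (y) by 22 mm (x), flat level top 69 mm above the table, 5 mm above the glass. Origin at the centre of its top face, axes as the hob's. It floats on springs and sinks level under a fingertip: gives from about 0.5 N, 1 mm more per 1.8 N, stops at 4 mm (about 8 N), and comes back up by itself.
- left_low (a point): Low end of the left bar: point on its top face 12 mm from its left (+y) end, on its middle line. 15 printed cross marks run from here, short, to the high end, growing longer.
- left_high (a point): High end of the left bar: point on its top face 12 mm from its right (-y) end, on its middle line, where the printed marks are longest.
- right_bar: Touch bar of the right (-y) zone: straight, 200 mm (y) by 22 mm (x), flat level top 69 mm above the table, 5 mm above the glass. Origin at the centre of its top face, axes as the hob's. It floats on springs and sinks level under a fingertip: gives from about 0.5 N, 1 mm more per 1.8 N, stops at 4 mm (about 8 N), and comes back up by itself.
- right_low (a point): Low end of the right bar: point on its top face 12 mm from its left (+y) end, on its middle line. 15 printed cross marks run from here, short, to the high end, growing longer.
- right_high (a point): High end of the right bar: point on its top face 12 mm from its right (-y) end, on its middle line, where the printed marks are longest.
- pot_mid (a point): Stew pot of bare steel: loose, open, straight-sided, 184 mm across, 100 mm high, with two loop handles (at its sides, 122 mm from its axis) and no long handle; stands within 1 cm of the centre of one of the zones, either one. Point on its axis, half-way up; z is its axis.
- frypan_mid (a point): Frying pan, dark: loose, low and flared, 216 mm across the rim, 42 mm high, with one long handle that points to the back; stands on the other zone. Point on its axis, half-way up; z is its axis.
- mug_mid (a point): White mug, 80 mm across, 92 mm high, loose, on the table left of the hob. Point on its axis half-way up.
- dispenser_mid (a point): Soap dispenser, 165 mm high, foot 76 mm across, loose, on the table right of the hob. Point on its axis 82 mm up.
There are look-alikes about, which are no part of the job. What is shaped like the part that bears mug_mid but orange or purple is not meant.

How it is judged:
By the outcome, as a careful person would: the job done as asked, in the order asked, and still so for the second after the job is handed in, with the robot touching nothing.
It also fails if it takes over 38 s, if anything falls off the work surface, if the arm or the gripper's body presses on something with over 40 N, if the wrist force passes 120 N, or if a joint passes its speed limit or range.

### The arm

A 7-joint arm with a two-finger parallel gripper is mounted at the origin on the work surface. World frame = base frame: x ahead of the robot, y to its left, z up, the work surface at z = 0. Lengths are in m, angles in rad, forces in N, time in s.
With the tool pointing down it reaches from about 0.425 to 0.925 m from the base axis. Payload 6.8 kg.
Tool frame: the origin (TCP) lies at the very end of the fingers, on their centre line; the grasp point (between the pads) lies 19 mm behind it (arm.pinch_z is the z of the grasp point in the tool frame, in m); z points along the fingers, x is the direction in which the jaws open and shut, and the axes are right-handed (so a half turn about z gives the same grasp; the last joint's range is limited). The gripper opens to 88 mm and grips with 3 to 60 N. Pads are 20 mm wide; open, the fingers measure 115 mm over their backs; the gripper's body (75 mm by 178 mm) begins 61 mm behind the grasp point.
Start: joints at [1.051, 0.477, 0.022, 1.555, -0.011, 1.109, -0.083], TCP at [0.27, -0.619, 0.223] pointing down, gripper open.
Joint ranges: [-2.96, 2.96], [-0.34, 2.1], [-1.41, 1.46], [0.24, 2.44], [-1.37, 4.51], [0.17, 1.92], [-2.96, 2.96]. Speed limits (rad/s): [2.39, 2.39, 3.14, 3.14, 3.14, 3.14, 3.14].

### API

Orientations are given as a unit quaternion [w, x, y, z].
In Python, from bench import arm gives the robot as it stands.
- The arm moves only by the tool move_arm, never from a script. Its argument "plan" is a list of rows, each an object of numbers: "wx", "wy", "wz": the turn, a rotation vector about the tool's x, y, z in degrees; "x", "y", "z": the shift along the tool's x, y, z in mm; "claw": the finger opening in mm, from 0 to 87.8. In form: [{"wx": .., "wy": .., "wz": .., "x": .., "y": .., "z": .., "claw": ..}, ...]. A call has 1 to 5 rows; each row is the pose to reach, as a shift and turn from the pose commanded when the call began, along the tool's axes at that moment; what a row does not reach only later rows make up. A row lasts 1/10 s, in which the tool goes at most 50 mm and 8.59 degrees, less where a joint would pass 70% of its speed; a pose out of reach is approached as far as the arm can. A call with a gripper value outside its range is refused whole. The fingers move at their own pace and stop on an object; "squeeze" is the grip in N (left out, the last holds). Time passes only in rows, so rows that repeat a pose let the fingers close. It gives the time, the measured TCP pose, the force and the opening at its end, in the units of the state.
- arm.get_obs(): the state, without advancing time (a new reading comes with each control period).
- arm.read_camera(name): name is "scene" or "side" or "wrist"; returns the picture (480x640x3 uint8, red, green, blue); there is no depth.
- arm.camera_model(name): a dict with "intrinsics" (3x3 intrinsics, pixels), "k1" (the pictures are not rectified: a ray, as slopes to the right and down, at radius r is drawn at 1 + k1 r^2 times it, then the intrinsics apply), "R" (3x3) and "t" (3): a world point X has camera coordinates R X + t. Camera axes: x right, y down, z forward; pixel columns grow to the right and rows downward; lengths in m; the calibration is good to about 2 mm. A picture is of the moment at which its call begins: read the wrist's pose just before it. camera_model takes no time and is no camera call; for the wrist camera it gives the pose at the moment of the call.
- arm.close_job(): hands the job in, once; it reports no verdict.
The state is a dict: "time": time; "joints": joint angles; "qvel": joint speeds; "tau": joint torques, N m; "tool_pos": TCP position; "eef_rot": TCP orientation; "wrist_force": force on the tool from outside, world axes, zero at the start; "torque": the same for the moment, N m; "width": opening from 0.0 (shut) to 1.0 (fully open).
Only numpy, scipy, OpenCV 4.12 (cv2) and the standard library are available. Lean on these libraries where they do the work, as an engineer would, in place of code of your own. Each camera call takes 0.05 s, during which the arm holds its last target.

## Working session

There is one attempt and no reset: what is moved stays moved. The work goes in short steps, Python scripts to look and compute and a tool call to move; the robot and the scene stay as the last step left them, time stands still between calls to the robot, and variables do not carry over. Pictures are saved under pics/ and viewed, and the job is handed in when it is done.

Besides the shell and the picture viewer there is one more tool, called as name(argument=value, ...) on one line, values as JSON. move_arm: Moves the arm, as the interface text tells. Its arguments: {"type":"object","properties":{"plan":{"type":"array"},"squeeze":{"type":"number"}},"required":["plan"]}

```bash
mkdir -p pics
python3 - <<'E'
from bench import arm
import cv2
print(arm.get_obs())
for n in ("scene","side"):
    cv2.imwrite(f"pics/{n}0.png",arm.read_camera(n)[:,:,::-1]); print(n,arm.camera_model(n))
E
```

```text
{'time': 0.0, 'joints': array([ 1.05092616,  0.47777471,  0.02234739,  1.55643315, -0.01150426,
        1.10930169, -0.08310801]), 'qvel': array([ 1.91496188e-03,  1.66637682e-03,  2.99235252e-04,  7.11062985e-05,
       -1.58852586e-03,  1.06376362e-03,  1.34866139e-05]), 'tau': array([ 3.45831131e-05, -5.82843876e+01,  1.53451759e+00, -2.72612965e+01,
       -5.43619331e-02,  1.68606854e-02,  1.55347266e-04]), 'tool_pos': array([ 0.26990049, -0.61803915,  0.22170663]), 'eef_rot': array([-4.33304096e-04,  8.36730451e-01, -5.47614237e-01, -7.82344033e-04]), 'wrist_force': array([-0.50759251, -0.86893015,  0.21627795]), 'torque': array([-0.01021077,  0.01855504, -0.00695484]), 'width': 0.9997895651786566}
scene {'intrinsics': array([[509.6726878 ,   0.        , 319.74816308],
       [  0.        , 509.6726878 , 247.91349857],
       [  0.        ,   0.        ,   1.        ]]), 'k1': -0.06814413501429106, 'R': array([[-0.60708818,  0.79456374,  0.01060154],
       [ 0.58796035,  0.45812724, -0.66664987],
       [-0.53455267, -0.39848198, -0.74529562]]), 't': array([ 0.30185622, -0.24817866,  1.99129273])}
side {'intrinsics': array([[560.63502582,   0.        , 314.47919335],
       [  0.        , 560.63502582, 232.50015764],
       [  0.        ,   0.        ,   1.        ]]), 'k1': 0.05228952706926615, 'R': array([[-0.9401105 , -0.34049046, -0.01607779],
       [-0.24264788,  0.70159882, -0.6699859 ],
       [ 0.23940397, -0.62595953, -0.74219971]]), 't': array([0.49817603, 0.18644435, 1.67682388])}
```

View pics/scene0.png

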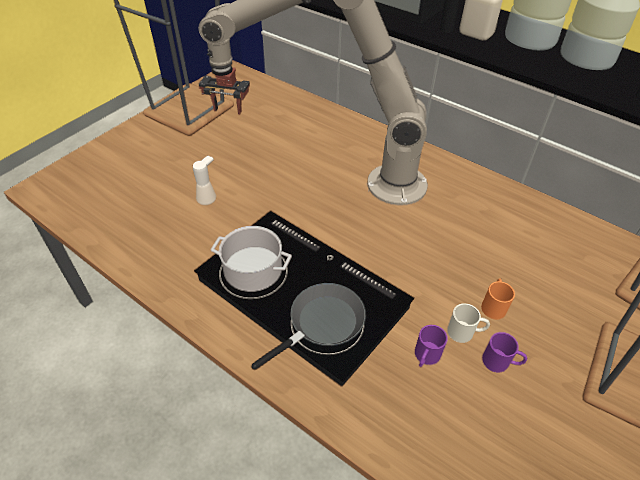

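View pics/side0.png

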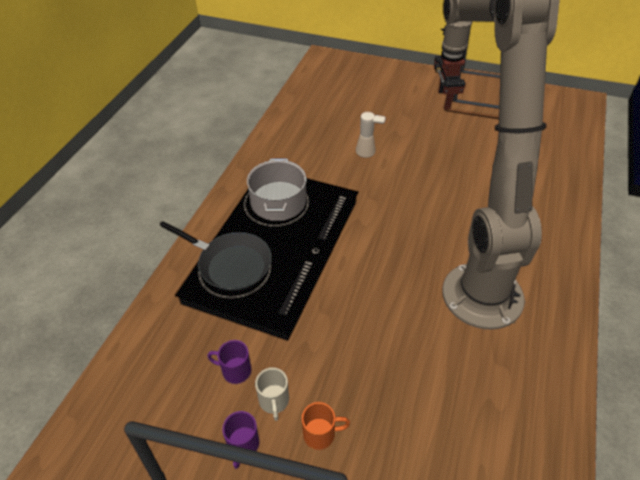

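The pot stands on the right (-y) zone, at scene px (252,262) on the dispenser's side. Its bar runs from about (272,222) to (320,249). The pan's bar is at about (343,265)-(395,296). I'll measure the marks next and check them in an enlarged crop.

```bash
cat > h.py <<'E'
import numpy as np, cv2
def ray(m,uv,z):
    K=m["intrinsics"];u=(np.atleast_2d(uv).astype(float)-K[:2,2])/K[0,0]
    p=u.copy()
    for _ in range(20): p=u/(1+m["k1"]*(p**2).sum(1,keepdims=True))
    d=np.c_[p,np.ones(len(p))]@m["R"]; c=-m["R"].T@m["t"]
    return c+d*((z-c[2])/d[:,2:])
def proj(m,X):
    c=np.atleast_2d(X)@m["R"].T+m["t"]; p=c[:,:2]/c[:,2:]
    return p*(1+m["k1"]*(p**2).sum(1,keepdims=True))*m["intrinsics"][0,0]+m["intrinsics"][:2,2]
E
python3 - <<'E'
from bench import arm
from h import *
crops=[]
for n,b in (("scene",(255,205,415,315)),("side",(270,185,370,325))):
    im=cv2.imread(f"pics/{n}0.png"); m=arm.camera_model(n)
    hsv=cv2.cvtColor(im,cv2.COLOR_BGR2HSV)
    # hob = dark region
    mask=((hsv[:,:,2]<60)).astype(np.uint8)
    mask[:,:]=cv2.morphologyEx(mask,cv2.MORPH_CLOSE,np.ones((5,5)))
    cs,_=cv2.findContours(mask,cv2.RETR_EXTERNAL,cv2.CHAIN_APPROX_NONE)
    for c in cs:
        if cv2.contourArea(c)>3000:
            h=cv2.convexHull(c);print(n,cv2.contourArea(c),cv2.approxPolyDP(h,6,True)[:,0].tolist())
    x0,y0,x1,y1=b
    w=np.zeros(im.shape[:2],np.uint8); g=im.min(2); w[y0:y1,x0:x1]=((g>90)&(hsv[:,:,1]<60))[y0:y1,x0:x1]
    w=cv2.morphologyEx(w,cv2.MORPH_CLOSE,np.ones((3,3)))
    k,l,s,ce=cv2.connectedComponentsWithStats(w)
    for i in range(1,k):
        if s[i,4]>15:
            pts=np.argwhere(l==i)[:,::-1]; X=ray(m,pts,.069)[:,:2]
            c,(e)=X.mean(0),np.linalg.svd(X-X.mean(0),full_matrices=False)[2][0]
            t=(X-c)@e
            print(n,s[i],"c",c.round(4),"ends",(c+e*t.min()).round(4),(c+e*t.max()).round(4),"ang",np.degrees(np.arctan2(e[1],e[0])).round(2))
    cr=cv2.resize(im[y0:y1,x0:x1],None,fx=4,fy=4,interpolation=cv2.INTER_CUBIC)
    cv2.imwrite(f"pics/crop_{n}.png",cr)
E
```

```text
scene 15627.5 [[270, 211], [413, 298], [342, 385], [252, 368], [194, 270]]
scene 10792.5 [[375, 0], [464, 0], [639, 53], [639, 125], [389, 35]]
scene 5240.5 [[235, 0], [248, 85], [240, 98], [187, 124], [137, 14], [144, 0]]
scene [272 220  28  17  94] c [ 0.4996 -0.1512] ends [ 0.4992 -0.1993] [ 0.5    -0.0864] ang 89.59
scene [ 255  226   37   73 1653] c [ 0.6373 -0.1029] ends [ 0.528  -0.2044] [0.7507 0.0026] ang 42.92
scene [301 237   9   5  20] c [ 0.4983 -0.0615] ends [ 0.4997 -0.0782] [ 0.497  -0.0459] ang 94.78
scene [327 255   6   5  26] c [0.5121 0.0493] ends [0.5021 0.0469] [0.5225 0.0518] ang 13.41
scene [342 263  28  17 112] c [0.5094 0.1474] ends [0.5104 0.1012] [0.5083 0.201 ] ang 91.22
scene [371 280  10   6  22] c [0.5093 0.2246] ends [0.5108 0.2084] [0.5078 0.2411] ang 95.26
scene [ 291  283   72   32 1500] c [0.6609 0.1372] ends [0.5858 0.2251] [0.7243 0.063 ] ang -49.48
side 15057.5 [[357, 191], [287, 339], [176, 295], [247, 190], [310, 179]]
side [270 185  35  35 727] c [ 0.6907 -0.1223] ends [ 0.697  -0.2041] [ 0.6833 -0.0246] ang 94.36
side [303 266   5   8  22] c [0.511 0.135] ends [0.513  0.1193] [0.5095 0.1472] ang 97.24
```

View pics/crop_scene.png

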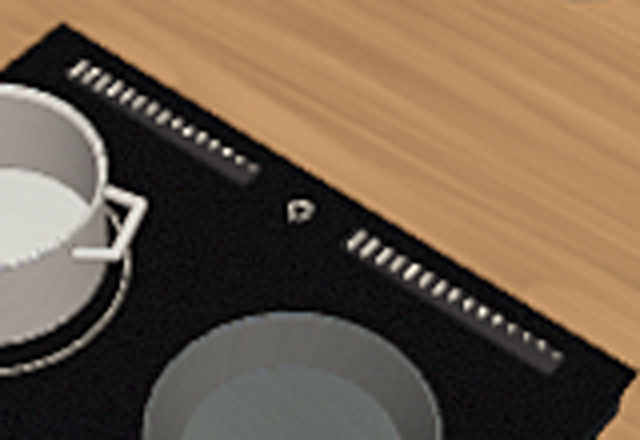

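View pics/crop_side.png

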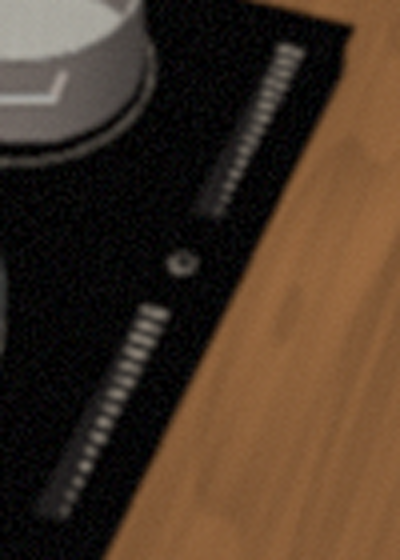

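The crops show two bars. The right bar, in front of the steel pot, is the one meant. Its long marks are at the far -y end (scene px ~274,222) and its short marks near the middle ring (scene px ~318,248). The other bar belongs to the pan. Next I'll find the outline of the grey bar body.

Run:
```python
from bench import arm
from h import *
for n,pc in (("scene",[[270,211],[413,298]]),("side",[[357,191],[287,339]])):
    print(n,"hob front corners",ray(arm.camera_model(n),pc,.064)[:,:2].round(4).tolist())
for n in ("scene","side"):
    im=cv2.imread(f"pics/{n}0.png"); m=arm.camera_model(n)
    # rectified top view at z=.069 : 0.5mm/px  x 0.42..0.60 , y -0.32..0.32
    xs=np.arange(.44,.60,.001); ys=np.arange(-.32,.32,.001)
    X,Y=np.meshgrid(xs,ys,indexing="ij")
    uv=proj(m,np.c_[X.ravel(),Y.ravel(),np.full(X.size,.069)]).astype(np.float32)
    o=cv2.remap(im,uv[:,0].reshape(X.shape),uv[:,1].reshape(X.shape),cv2.INTER_CUBIC)
    g=o.astype(float).mean(2)
    for nm,a,b in (("right",-.24,-.06),("left",.06,.24)):
        j=(ys>a)&(ys<b); pr=g[:,j].mean(1); print(n,nm,"x-profile from .47 step2mm",pr[30:90:2].round().astype(int).tolist())
    i=(xs>.495)&(xs<.515); py=g[i].mean(0); print(n,"y profile step 5mm from -.32",py[::5].round().astype(int).tolist())
    o=np.clip(o.astype(float)*1.5,0,255).astype(np.uint8)
    cv2.imwrite(f"pics/top_{n}.png",cv2.resize(o[::-1,::-1],None,fx=1.25,fy=1.25))
```

```text
scene hob front corners [[0.4651, -0.2458], [0.4841, 0.3464]]
side hob front corners [[0.4644, -0.2436], [0.4742, 0.3681]]
scene right x-profile from .47 step2mm [41, 15, 8, 10, 14, 14, 13, 11, 10, 18, 40, 67, 87, 101, 105, 102, 96, 86, 72, 59, 50, 42, 35, 27, 20, 15, 14, 15, 15, 15]
scene left x-profile from .47 step2mm [149, 150, 141, 115, 74, 35, 12, 8, 12, 15, 16, 15, 12, 12, 17, 37, 68, 86, 96, 102, 97, 90, 83, 72, 57, 47, 41, 34, 26, 19]
scene y profile step 5mm from -.32 [138, 138, 138, 138, 137, 138, 138, 137, 138, 138, 138, 140, 140, 146, 136, 49, 7, 15, 17, 16, 15, 16, 14, 14, 92, 163, 50, 123, 117, 41, 142, 82, 87, 154, 50, 110, 109, 54, 126, 66, 70, 112, 48, 108, 108, 47, 111, 71, 77, 124, 51, 97, 92, 52, 110, 62, 71, 113, 50, 78, 81, 51, 75, 64, 24, 14, 17, 17, 17, 12, 17, 9, 64, 92, 74, 98, 36, 13, 16, 15, 17, 16, 15, 17, 72, 143, 27, 142, 104, 17, 154, 66, 64, 125, 30, 137, 109, 27, 134, 50, 45, 125, 28, 110, 72, 25, 115, 46, 57, 105, 29, 91, 61, 28, 83, 36, 35, 67, 31, 65, 56, 29, 51, 41, 18, 16, 17, 14]
side right x-profile from .47 step2mm [7, 7, 6, 7, 8, 7, 6, 6, 7, 13, 24, 38, 51, 61, 66, 66, 64, 60, 53, 44, 35, 26, 18, 13, 9, 7, 5, 5, 6, 6]
side left x-profile from .47 step2mm [5, 6, 5, 5, 6, 6, 6, 6, 6, 6, 6, 7, 5, 6, 12, 24, 40, 54, 64, 69, 69, 66, 60, 50, 40, 32, 24, 17, 12, 7]
side y profile step 5mm from -.32 [90, 90, 89, 89, 90, 90, 89, 90, 90, 90, 91, 90, 90, 92, 91, 75, 41, 12, 2, 6, 7, 7, 6, 13, 48, 85, 77, 63, 77, 62, 66, 69, 59, 75, 67, 58, 72, 57, 64, 69, 53, 65, 60, 49, 57, 50, 55, 56, 48, 60, 48, 46, 54, 41, 52, 51, 39, 51, 44, 36, 44, 34, 39, 38, 24, 12, 4, 6, 5, 5, 7, 3, 15, 39, 49, 60, 74, 37, 6, 6, 6, 6, 5, 6, 37, 78, 60, 45, 78, 50, 64, 74, 41, 74, 60, 43, 69, 44, 55, 63, 39, 65, 46, 37, 60, 35, 50, 54, 31, 59, 45, 29, 46, 26, 46, 48, 23, 39, 32, 27, 35, 24, 29, 28, 14, 5, 4, 8]
```

View pics/top_scene.png

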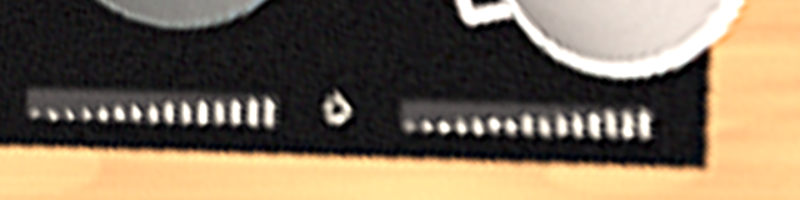

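View pics/top_side.png

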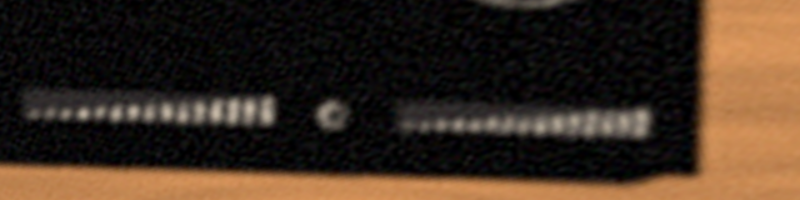

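Run:
```python
from bench import arm
from h import *
for n in ("scene","side"):
    im=cv2.imread(f"pics/{n}0.png"); m=arm.camera_model(n)
    xs=np.arange(.48,.54,.0005); ys=np.arange(-.23,.33,.0005)
    X,Y=np.meshgrid(xs,ys,indexing="ij")
    uv=proj(m,np.c_[X.ravel(),Y.ravel(),np.full(X.size,.069)]).astype(np.float32)
    g=cv2.remap(im,uv[:,0].reshape(X.shape),uv[:,1].reshape(X.shape),cv2.INTER_LINEAR).astype(np.float32).mean(2)
    g=cv2.GaussianBlur(g,(1,1),0); g=cv2.blur(g,(25,1))
    th={"scene":30,"side":18}[n]
    C=[]
    for a,b in ((-.21,.015),(.09,.32)):
        mk=((g>th)&(Y>a)&(Y<b)).astype(np.uint8)
        k,l,s,_=cv2.connectedComponentsWithStats(mk); i=1+s[1:,4].argmax()
        yy=ys[np.any(l==i,0)]; lo=[];hi=[];yv=[]
        for j in np.where((ys>a+.025)&(ys<b-.04))[0]:
            r=np.where(l[:,j]==i)[0]
            if len(r): lo.append(xs[r[0]]);hi.append(xs[r[-1]]);yv.append(ys[j])
        pl=np.polyfit(yv,lo,1);ph=np.polyfit(yv,hi,1)
        yc=(yy[0]+yy[-1])/2
        print(n,"y",yy[0].round(4),yy[-1].round(4),"slopes",pl[0].round(4),ph[0].round(4),"x lo/hi at yc",np.polyval(pl,yc).round(4),np.polyval(ph,yc).round(4)); C.append([(np.polyval(pl,yc)+np.polyval(ph,yc))/2,yc])
    C=np.array(C);d=C[1]-C[0];print(n,C.round(4).tolist(),"dist",np.linalg.norm(d).round(4),"yaw",np.degrees(np.arctan2(-d[0],d[1])).round(2))
```

```text
scene y -0.2065 0.001 slopes 0.0332 0.0359 x lo/hi at yc 0.4901 0.5167
scene y 0.094 0.3005 slopes 0.0323 0.0335 x lo/hi at yc 0.5004 0.5264
scene [[0.5034, -0.1027], [0.5134, 0.1973]] dist 0.3002 yaw -1.91
side y -0.207 0.004 slopes 0.0397 0.0294 x lo/hi at yc 0.4899 0.5155
side y 0.095 0.302 slopes 0.0338 0.0278 x lo/hi at yc 0.5 0.5253
side [[0.5027, -0.1015], [0.5126, 0.1985]] dist 0.3002 yaw -1.89
```

```bash
cat >> h.py <<'E'
from scipy.spatial.transform import Rotation as Ro
yaw=np.radians(-1.9); bd=np.array([-np.sin(yaw),np.cos(yaw),0]); cen=np.array([.503,-.102,.069])
low=cen+.088*bd; high=cen-.088*bd
def go(o,P):
    q=o["eef_rot"]; R=Ro.from_quat([q[1],q[2],q[3],q[0]])
    tx=-bd; tz=np.array([0,0,-1.]); T=Ro.from_matrix(np.c_[tx,np.cross(tz,tx),tz])
    return (R.inv().apply(P-o["tool_pos"])*1000).round(1),np.degrees((R.inv()*T).as_rotvec()).round(2)
E
python3 - <<'E'
from bench import arm
from h import *
print(low,high)
m=arm.camera_model("scene");print("disp foot",ray(m,[[205,200]],0),"spout",ray(m,[[205,163]],.16), "pot base c",ray(m,[[252,247]],.164))
m2=arm.camera_model("side");print("disp foot",ray(m2,[[366,153]],0),"pot rim c",ray(m2,[[277,178]],.164))
print(go(arm.get_obs(),low+[0,0,.07]))
E
```

```text
[ 0.50591766 -0.01404838  0.069     ] [ 0.50008234 -0.18995162  0.069     ]
disp foot [[ 0.52375906 -0.52628503  0.        ]] spout [[ 0.49324438 -0.52272748  0.16      ]] pot base c [[ 0.69115673 -0.11270917  0.164     ]]
disp foot [[ 5.10208215e-01 -5.17751749e-01  2.22044605e-16]] pot rim c [[ 0.69689599 -0.11663269  0.164     ]]
(array([-459. , -458. ,   83.5]), array([ 0.03,  0.09, 25.5 ]))
```

move_arm(plan=[{"x": -20,"y": -20,"z": -10,"claw": 0},{"x": -50,"y": -50,"z": -20,"claw": 0},{"x": -80,"y": -80,"z": -20,"claw": 0},{"x": -110,"y": -110,"z": -20,"claw": 0},{"x": -140,"y": -140,"z": -20,"claw": 0}], squeeze=20)

```text
invalid input
```

move_arm(plan=[{"x": -30,"y": -30,"z": 0,"claw": 0},{"x": -60,"y": -60,"z": 0,"claw": 0},{"x": -90,"y": -90,"z": 0,"claw": 0},{"x": -120,"y": -120,"z": 0,"claw": 0},{"x": -150,"y": -150,"z": 0,"claw": 0}])

```text
invalid input
```

move_arm(plan=[{"x": -30,"y": -30,"z": 0,"wz": 5,"claw": 0},{"x": -60,"y": -60,"z": 0,"wz": 10,"claw": 0},{"x": -90,"y": -90,"z": 0,"wz": 15,"claw": 0},{"x": -120,"y": -120,"z": 0,"wz": 20,"claw": 0},{"x": -150,"y": -150,"z": 0,"wz": 25.5,"claw": 0}])

```text
invalid input
```

Run:
```python
from bench import arm
from h import *
o=arm.get_obs();print(o["time"],o["tool_pos"],o["width"],o["wrist_force"]);print(go(o,low+[0,0,.07]))
m=arm.camera_model("wrist"); im=arm.read_camera("wrist"); cv2.imwrite("pics/w1.png",im[:,:,::-1])
print("low/high px",proj(m,[low,high]))
```

```text
0.1 [ 0.26993544 -0.61809555  0.2218041 ] 1.00060116477186 [-0.66483803  0.34383331 -0.0227125 ]
(array([-459. , -458. ,   83.5]), array([ 0.03,  0.09, 25.5 ]))
low/high px [[-286.35626817 -361.57166472]
 [ -95.12513265 -290.19409689]]
```

View pics/w1.png

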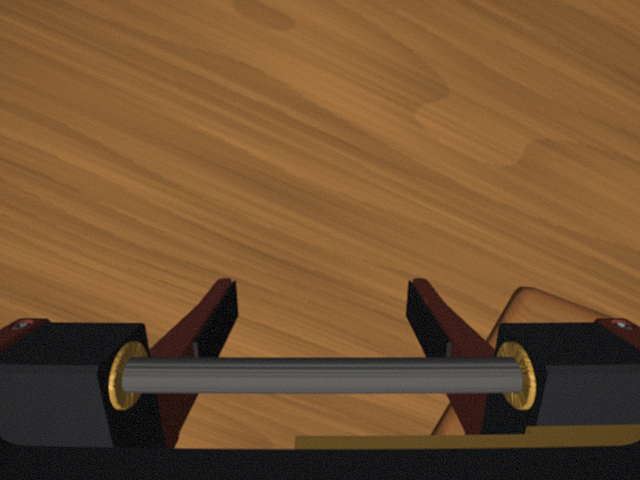

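All three calls were refused, so nothing moved. I'll give every key in each row.

move_arm(plan=[{"wx": 0,"wy": 0,"wz": 0,"x": -20,"y": -20,"z": -10,"claw": 0},{"wx": 0,"wy": 0,"wz": 0,"x": -50,"y": -50,"z": -20,"claw": 0},{"wx": 0,"wy": 0,"wz": 0,"x": -80,"y": -80,"z": -20,"claw": 0},{"wx": 0,"wy": 0,"wz": 0,"x": -110,"y": -110,"z": -20,"claw": 0},{"wx": 0,"wy": 0,"wz": 0,"x": -140,"y": -140,"z": -20,"claw": 0}], squeeze=20)

```text
time: 0.65
tool_pos: [0.3427, -0.4325, 0.2425]
eef_rot: [-0.0, 0.837, -0.548, -0.0]
wrist_force: [1.3, 0.5, -0.5]
width: 0.583
```

move_arm(plan=[{"wx": 0,"wy": 0,"wz": 0,"x": -30,"y": -30,"z": 0,"claw": 0},{"wx": 0,"wy": 0,"wz": 0,"x": -60,"y": -60,"z": 0,"claw": 0},{"wx": 0,"wy": 0,"wz": 0,"x": -90,"y": -90,"z": 0,"claw": 0},{"wx": 0,"wy": 0,"wz": 0,"x": -120,"y": -120,"z": 0,"claw": 0},{"wx": 0,"wy": 0,"wz": 0,"x": -150,"y": -150,"z": 0,"claw": 0}])

```text
time: 1.15
tool_pos: [0.4201, -0.2351, 0.2427]
eef_rot: [0.0, 0.837, -0.548, 0.0]
wrist_force: [0.4, -0.3, 1.1]
width: 0.129
```

move_arm(plan=[{"wx": 0,"wy": 0,"wz": 5,"x": -30,"y": -30,"z": 0,"claw": 0},{"wx": 0,"wy": 0,"wz": 10,"x": -60,"y": -60,"z": 0,"claw": 0},{"wx": 0,"wy": 0,"wz": 15,"x": -90,"y": -90,"z": 0,"claw": 0},{"wx": 0,"wy": 0,"wz": 20,"x": -120,"y": -120,"z": 0,"claw": 0},{"wx": 0,"wy": 0,"wz": 25.5,"x": -150,"y": -150,"z": 0,"claw": 0}])

```text
time: 1.65
tool_pos: [0.4975, -0.0377, 0.2427]
eef_rot: [-0.0, -0.694, 0.72, -0.0]
wrist_force: [1.2, -0.3, -1.3]
width: 0.005
```

Run:
```python
from bench import arm
from h import *
o=arm.get_obs();print(o["time"],o["tool_pos"],o["width"],o["wrist_force"])
m=arm.camera_model("wrist"); im=arm.read_camera("wrist"); cv2.imwrite("pics/w2.png",im[:,:,::-1])
print(go(arm.get_obs(),low+[0,0,.03]))
print("low/high px",proj(m,[low,high]))
```

```text
1.65 [ 0.49749818 -0.03772523  0.24265993] 0.004998431357930405 [ 1.20984093 -0.30135036 -1.29949563]
(array([-15.3,  -5.3, 144.1]), array([-0.12,  0.23, -0.14]))
low/high px [[298.87646823 215.31441501]
 [474.3459064  214.78727835]]
```

View pics/w2.png

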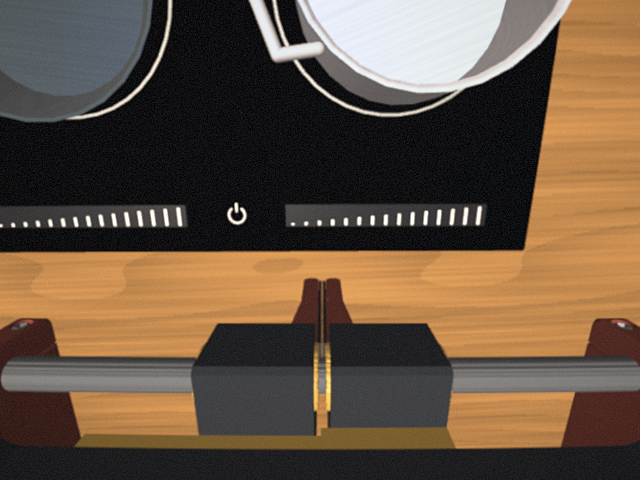

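The bar spans px x 286-487 and y 204-227 in the wrist view. Its centre is (386.5, 215.5), and my projected centre (386.6, 215.0) agrees. Short marks are on the left (+y) and long marks on the right. Next I descend to about 30 mm above the low end.

move_arm(plan=[{"wx": 0,"wy": 0,"wz": 0,"x": -7,"y": -2,"z": 20,"claw": 0},{"wx": 0,"wy": 0,"wz": 0,"x": -17,"y": -5,"z": 55,"claw": 0},{"wx": 0,"wy": 0,"wz": 0,"x": -17,"y": -5,"z": 95,"claw": 0},{"wx": 0,"wy": 0,"wz": 0,"x": -17,"y": -5,"z": 130,"claw": 0},{"wx": 0,"wy": 0,"wz": 0,"x": -17,"y": -5,"z": 144,"claw": 0}])

```text
time: 2.2
tool_pos: [0.5004, -0.0227, 0.0954]
eef_rot: [-0.002, -0.696, 0.718, 0.002]
wrist_force: [-0.5, -0.7, 0.4]
width: 0.002
```

move_arm(plan=[{"wx": 0,"wy": 0,"wz": 0,"x": 0,"y": 0,"z": 6,"claw": 0},{"wx": 0,"wy": 0,"wz": 0,"x": 0,"y": 0,"z": 12,"claw": 0},{"wx": 0,"wy": 0,"wz": 0,"x": 0,"y": 0,"z": 18,"claw": 0},{"wx": 0,"wy": 0,"wz": 0,"x": 0,"y": 0,"z": 20,"claw": 0},{"wx": 0,"wy": 0,"wz": 0,"x": 0,"y": 0,"z": 20,"claw": 0}])

```text
time: 2.7
tool_pos: [0.5031, -0.0225, 0.0789]
eef_rot: [0.0, -0.695, 0.719, -0.0]
wrist_force: [0.4, -0.1, 0.4]
width: 0.007
```

Run:
```python
from bench import arm
from h import *
im=arm.read_camera("wrist"); cv2.imwrite("pics/w3.png",im[:,:,::-1])
F=[];P=[]
o=arm.get_obs();print(o["time"],o["tool_pos"],o["width"],o["wrist_force"]);print(go(o,low+.002*bd))
print("low/high px",proj(arm.camera_model("wrist"),[low,high,o["tool_pos"]]))
```

```text
2.75 [ 0.50318659 -0.02246189  0.07909781] 0.0063450932862586336 [-0.67957893  0.22135457  0.21147688]
(array([-10.5,  -2.4,  10.1]), array([-0.05, -0.  , -0.01]))
low/high px [[307.85282366 283.91908291]
 [625.72530983 283.33561402]
 [323.51962283 295.89657032]]
```

View pics/w3.png

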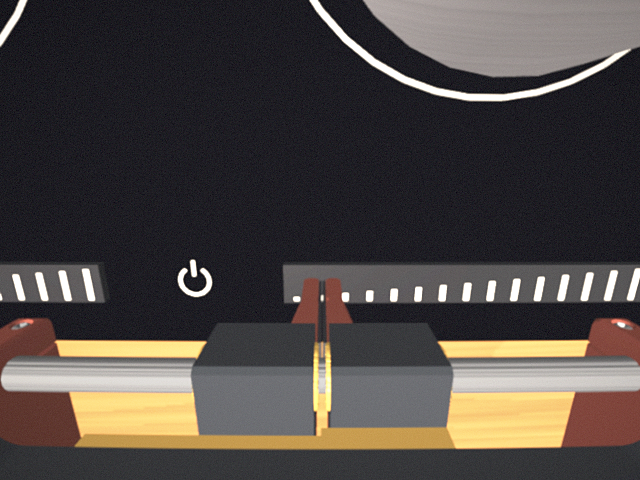

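The bar's low end is at px x≈284, about 1 mm further +y than I'd computed. Its middle row is ≈283, which agrees. I'll centre over the low mark and descend in small steps.

move_arm(plan=[{"wx": 0,"wy": 0,"wz": 0,"x": -6,"y": -1,"z": 0,"claw": 0},{"wx": 0,"wy": 0,"wz": 0,"x": -12,"y": -2.5,"z": 2,"claw": 0},{"wx": 0,"wy": 0,"wz": 0,"x": -12,"y": -2.5,"z": 5,"claw": 0},{"wx": 0,"wy": 0,"wz": 0,"x": -12,"y": -2.5,"z": 7,"claw": 0},{"wx": 0,"wy": 0,"wz": 0,"x": -12,"y": -2.5,"z": 7,"claw": 0}])

```text
time: 3.25
tool_pos: [0.5054, -0.0106, 0.0712]
eef_rot: [-0.0, -0.695, 0.719, 0.0]
wrist_force: [-0.8, 0.3, -0.2]
width: 0.009
```

Run:
```python
from bench import arm
from h import *
o=arm.get_obs();print(o["time"],o["tool_pos"],o["wrist_force"],go(o,low+.003*bd))
```

```text
3.25 [ 0.5054262  -0.01061392  0.07122927] [-0.7679283  0.3239671 -0.1928705] (array([ 0.4, -0.6,  2.2]), array([ 0.05, -0.01, -0.  ]))
```

move_arm(plan=[{"wx": 0,"wy": 0,"wz": 0,"x": 0,"y": -0.5,"z": 1,"claw": 0},{"wx": 0,"wy": 0,"wz": 0,"x": 0,"y": -0.5,"z": 2,"claw": 0},{"wx": 0,"wy": 0,"wz": 0,"x": 0,"y": -0.5,"z": 3,"claw": 0},{"wx": 0,"wy": 0,"wz": 0,"x": 0,"y": -0.5,"z": 3.5,"claw": 0},{"wx": 0,"wy": 0,"wz": 0,"x": 0,"y": -0.5,"z": 3.5,"claw": 0}])

```text
time: 3.75
tool_pos: [0.5064, -0.0107, 0.0683]
eef_rot: [0.0, -0.695, 0.719, -0.0]
wrist_force: [-0.9, -0.7, 2.2]
width: 0.01
```

move_arm(plan=[{"wx": 0,"wy": 0,"wz": 0,"x": 0,"y": 0,"z": 0,"claw": 0},{"wx": 0,"wy": 0,"wz": 0,"x": 0,"y": 0,"z": 0,"claw": 0}])

```text
time: 3.95
tool_pos: [0.5064, -0.0107, 0.0683]
eef_rot: [0.0, -0.695, 0.719, -0.0]
wrist_force: [-0.8, -2.1, 2.9]
width: 0.005
```

Contact is light, about 2.5 N. Now I start the stroke, checking the force between calls.

move_arm(plan=[{"wx": 0,"wy": 0,"wz": 0,"x": 3,"y": 0,"z": 0.5,"claw": 0},{"wx": 0,"wy": 0,"wz": 0,"x": 9,"y": 0,"z": 0.5,"claw": 0},{"wx": 0,"wy": 0,"wz": 0,"x": 16,"y": 0,"z": 0.5,"claw": 0},{"wx": 0,"wy": 0,"wz": 0,"x": 23,"y": 0,"z": 0.5,"claw": 0},{"wx": 0,"wy": 0,"wz": 0,"x": 30,"y": 0,"z": 0.5,"claw": 0}])

```text
time: 4.45
tool_pos: [0.5054, -0.0411, 0.0677]
eef_rot: [0.0, -0.695, 0.719, -0.0]
wrist_force: [0.1, 2.4, 3.1]
width: 0.005
```

move_arm(plan=[{"wx": 0,"wy": 0,"wz": 0,"x": 8,"y": 0,"z": 0,"claw": 0},{"wx": 0,"wy": 0,"wz": 0,"x": 16,"y": 0,"z": 0,"claw": 0},{"wx": 0,"wy": 0,"wz": 0,"x": 24,"y": 0,"z": 0,"claw": 0},{"wx": 0,"wy": 0,"wz": 0,"x": 32,"y": 0,"z": 0,"claw": 0},{"wx": 0,"wy": 0,"wz": 0,"x": 40,"y": 0,"z": 0,"claw": 0}])

```text
time: 4.95
tool_pos: [0.5038, -0.0812, 0.0677]
eef_rot: [-0.0, -0.695, 0.719, 0.0]
wrist_force: [0.3, 3.7, 4.5]
width: 0.004
```

move_arm(plan=[{"wx": 0,"wy": 0,"wz": 0,"x": 8,"y": 0,"z": 0,"claw": 0},{"wx": 0,"wy": 0,"wz": 0,"x": 16,"y": 0,"z": 0,"claw": 0},{"wx": 0,"wy": 0,"wz": 0,"x": 24,"y": 0,"z": 0,"claw": 0},{"wx": 0,"wy": 0,"wz": 0,"x": 32,"y": 0,"z": 0,"claw": 0},{"wx": 0,"wy": 0,"wz": 0,"x": 40,"y": 0,"z": 0,"claw": 0}])

```text
time: 5.45
tool_pos: [0.5025, -0.1211, 0.0676]
eef_rot: [-0.0, -0.695, 0.719, 0.0]
wrist_force: [-0.5, 2.8, 3.0]
width: 0.004
```

move_arm(plan=[{"wx": 0,"wy": 0,"wz": 0,"x": 8,"y": 0,"z": 0,"claw": 0},{"wx": 0,"wy": 0,"wz": 0,"x": 16,"y": 0,"z": 0,"claw": 0},{"wx": 0,"wy": 0,"wz": 0,"x": 24,"y": 0,"z": 0,"claw": 0},{"wx": 0,"wy": 0,"wz": 0,"x": 32,"y": 0,"z": 0,"claw": 0},{"wx": 0,"wy": 0,"wz": 0,"x": 40,"y": 0,"z": 0,"claw": 0}])

```text
time: 5.95
tool_pos: [0.5012, -0.1611, 0.0676]
eef_rot: [-0.0, -0.695, 0.719, 0.0]
wrist_force: [0.7, 3.6, 4.0]
width: 0.003
```

move_arm(plan=[{"wx": 0,"wy": 0,"wz": 0,"x": 8,"y": 0,"z": 0,"claw": 0},{"wx": 0,"wy": 0,"wz": 0,"x": 16,"y": 0,"z": 0,"claw": 0},{"wx": 0,"wy": 0,"wz": 0,"x": 24,"y": 0,"z": 0,"claw": 0},{"wx": 0,"wy": 0,"wz": 0,"x": 30,"y": 0,"z": 0,"claw": 0},{"wx": 0,"wy": 0,"wz": 0,"x": 31,"y": 0,"z": 0,"claw": 0}])

```text
time: 6.45
tool_pos: [0.5, -0.1926, 0.0676]
eef_rot: [-0.0, -0.695, 0.719, -0.0]
wrist_force: [0.5, 2.0, 3.6]
width: 0.0
```

Run:
```python
from bench import arm
from h import *
im=arm.read_camera("wrist"); cv2.imwrite("pics/w4.png",im[:,:,::-1])
o=arm.get_obs();print(o["time"],o["tool_pos"],o["wrist_force"],go(o,high))
```

```text
6.5 [ 0.50008414 -0.19257281  0.0676508 ] [-0.07564497  0.0863708   3.02304676] (array([-2.6,  0.1, -1.4]), array([ 0.  , -0.04, -0.07]))
```

View pics/w4.png

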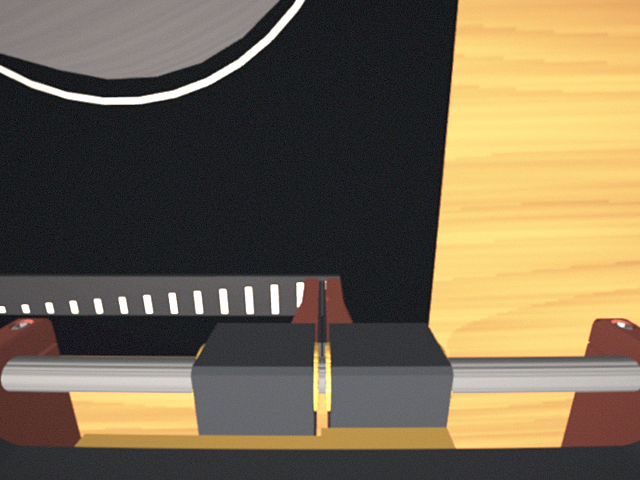

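The tips (px ~325,283) sit at the long-mark end, past the last visible mark, with 3 N of contact. Now I lift straight up.

move_arm(plan=[{"wx": 0,"wy": 0,"wz": 0,"x": 0,"y": 0,"z": -5,"claw": 0},{"wx": 0,"wy": 0,"wz": 0,"x": 0,"y": 0,"z": -20,"claw": 0},{"wx": 0,"wy": 0,"wz": 0,"x": 0,"y": 0,"z": -50,"claw": 0},{"wx": 0,"wy": 0,"wz": 0,"x": 0,"y": 0,"z": -90,"claw": 0},{"wx": 0,"wy": 0,"wz": 0,"x": 0,"y": 0,"z": -120,"claw": 0}])

```text
time: 7.0
tool_pos: [0.5, -0.1916, 0.1896]
eef_rot: [-0.0, -0.695, 0.719, -0.0]
wrist_force: [1.1, -0.8, -0.3]
width: 0.005
```

move_arm(plan=[{"wx": 0,"wy": 0,"wz": 0,"x": 0,"y": 0,"z": -10,"claw": 0},{"wx": 0,"wy": 0,"wz": 0,"x": 0,"y": 0,"z": -10,"claw": 0},{"wx": 0,"wy": 0,"wz": 0,"x": 0,"y": 0,"z": -10,"claw": 0}])

```text
time: 7.3
tool_pos: [0.4992, -0.1913, 0.1963]
eef_rot: [-0.001, -0.695, 0.719, 0.001]
wrist_force: [0.1, 0.5, -1.0]
width: 0.003
```

Run:
```python
from bench import arm
from h import *
im=arm.read_camera("scene")[:,:,::-1]; w=arm.read_camera("wrist")[:,:,::-1]
cv2.imwrite("pics/end.png",np.hstack([cv2.resize(im,(400,300)),cv2.resize(w,(400,300))]))
o=arm.get_obs();print(o["time"],o["tool_pos"],o["wrist_force"],np.abs(o["qvel"]).max())
```

```text
7.4 [ 0.49903456 -0.19118038  0.19581779] [-0.26170597 -0.20089394  0.22797412] 0.005492792779019113
```

View pics/end.png

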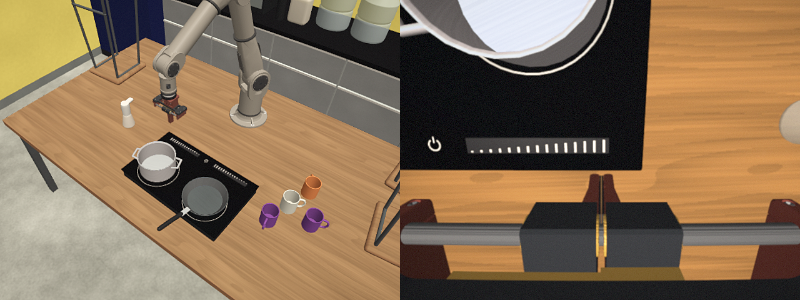

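The tool is clear and at rest, with nothing else moved. Handing in.

```bash
python3 -c "
from bench import arm
arm.close_job()"
```

```text
the job is handed in; nothing more can be done
```

The stew pot stood on the right (-y) zone, so I ran closed fingertips along the right bar. They went from the short-mark end to the long-mark end, about 182 mm in one stroke, then lifted about 125 mm clear. The job was handed in at about 7.4 s.

- **Contact:** the force read about 2–4.5 N at every check, with the bar pressed down roughly 1–1.4 mm. No check showed the fingertips lifting off part-way.
- **End of stroke:** the wrist view showed the tips at the long-mark end. The printed marks run about 5 mm nearer the bar ends than described, so I started and ended about 3 mm beyond the stated low and high points. Each tip may have overhung the bar end by a millimetre or so.
- **Last check:** the tool was clear and still with no force on the wrist. By eye in the final picture, the pot, pan, mug and dispenser stood where they were. I never went near the frying pan's slide control.
- **Refused calls:** the first three move calls were refused because rows lacked some keys. Nothing moved and they did no harm.

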